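Probe a motorcycle battery's two posts

ROBOT

A 6-joint arm with a two-finger parallel gripper is mounted at the origin on the work surface. World frame = base frame: x ahead of the robot, y to its left, z up, the work surface at z = 0. Lengths are in m, angles in rad, forces in N, time in s.
With the tool pointing down it reaches from about 0.35 to 0.975 m from the base axis. Payload 4.9 kg.
Tool frame: the origin (TCP) lies at the very end of the fingers, on their centre line; the grasp point (between the pads) lies 19 mm behind it; z points along the fingers, y is the line along which they close (so a half turn about z gives the same grasp; the last joint's range is limited). The gripper opens to 85 mm and grips with 20 to 120 N. Pads are 22 mm wide; open, the fingers measure 114 mm over their backs; the gripper's body (76 mm by 85 mm) begins 54 mm behind the grasp point. The pads swing forward as they close: fully open they stand 13 mm farther back than shut.
Start: joints at [-1.362, 0.053, 1.613, -0, 1.476, -0.119], TCP at [0.201, -0.592, 0.231] pointing down, gripper open.
Joint ranges: [-3.01, 3.01], [-1.01, 2.22], [0.06, 2.58], [-1.02, 4.17], [0.09, 2.62], [-3.14, 3.14]. Speed limits (rad/s): [2.57, 2.57, 3.14, 3.14, 3.14, 3.14].

INTERFACE

Orientations are given as [roll, pitch, yaw] about the fixed x, y, z axes, in that order (R = Rz(yaw) Ry(pitch) Rx(roll)).
In Python, from bench import robot gives the robot as it stands. The module is installed in compiled form; this text tells all that it offers.
- The arm moves only by the tool carry_out, never from a script. Its argument "rows" is a list of rows, each a list of 2 entries, a list of its own where there are three numbers: the shift along the tool's x, y, z in mm, then the turn about the tool's z in degrees. In form: [[[dx, dy, dz], roll], ...]. A call has 1 to 12 rows; each row is the pose to reach, as a shift and turn from the pose commanded when the call began, along the tool's axes at that moment; what a row does not reach only later rows make up. A row lasts 1/10 s, in which the tool goes at most 50 mm and 8.59 degrees, less where a joint would pass 70% of its speed; a pose out of reach is approached as far as the arm can. A call with a gripper value outside its range is refused whole. "claw" is the opening, from 0 (shut) to 1 (fully open), set as the call begins (left out, the last holds). The fingers move at their own pace and stop on an object; "newtons" is the grip in N (left out, the last holds). Time passes only in rows, so rows that repeat a pose let the fingers close. It gives the time, the measured TCP pose, the force, the opening and the grip force at its end, in the units of the state.
- robot.get_obs(): the state, without advancing time (a new reading comes with each control period).
- robot.grab_frame(name): name is "scene" or "side" or "wrist"; returns the picture (384x512x3 uint8, red, green, blue); there is no depth.
- robot.calibration(name): a dict with "camera_matrix" (3x3 intrinsics, pixels), "k1" (the pictures are not rectified: a ray, as slopes to the right and down, at radius r is drawn at 1 + k1 r^2 times it, then the intrinsics apply), "world_to_cam" (4x4, takes a point from world to camera coordinates). Camera axes: x right, y up, looking along -z (the intrinsics and any distortion apply to the point x, -y, -z); pixel columns grow to the right and rows downward; lengths in m; the calibration is good to about 2 mm. A picture is of the moment at which its call begins: read the wrist's pose just before it. calibration takes no time and is no camera call; for the wrist camera it gives the pose at the moment of the call.
- robot.job_done(): hands the job in; it is judged then, once.
Trained networks look in the newest picture that a camera, given by its name, has taken for a name from the list of things; names that differ only in an ending like _2 or _b are one class to them, and where a whole thing is asked for, a point or a joint stands for the part that bears it (a point fixed in the world has none). Each returns a list of dicts, best first, with "confidence" (0 to 1); they miss things now and then, are a little off and sometimes report something else, mostly with a low value. They report only what shows in the picture. A call takes as long as a camera call. They do not tell look-alikes from the thing itself.
- robot.spot_in(camera, label): "box" ([left, top, width, height] in pixels, round what is visible of it).
- robot.place_of(camera, label): "at" ([column, row] in pixels: a listed point, or the origin of a listed thing).
The state is a dict: "clock": time; "joint_positions": joint angles; "joint_vel": joint speeds; "joint_efforts": joint torques, N m; "eef_pos": TCP position; "orientation": TCP orientation; "wrist_force": force on the tool from outside, world axes, zero at the start; "ft_torque": the same for the moment, N m; "gripper_width": finger opening in m; "finger_force": force on a finger pad.
Only numpy, scipy, OpenCV 4.12 (cv2) and the standard library are available. Lean on these libraries where they do the work, as an engineer would, in place of code of your own. Each camera call takes 0.05 s, during which the arm holds its last target. There are 200 camera calls.

TASK

Check the motorcycle battery on the bench before it goes on the charger: first slide its clear terminal guard fully open, then take the T-handled test probe from its cradle and, holding it upright, press its sprung tip gently onto the middle of the top of the round post and after that of the square post, holding it there for a good half second each time. Lay the probe back in its cradle with its handle bar in both V notches and its tip hanging down, and leave the guard open. Leave the spanner, the bottle and the can where they are.

Things in the scene. Friction and masses are not known exactly. Their poses are not given: they have to be found in the camera images.
- battery: Motorcycle battery, grey case and black lid, fixed to the bench; 100 (x) by 200 (y) by 85 mm high, origin at the centre of its underside. z up, y along its length. The two posts stand on its top in the half towards +y, one either side of the centre line, up to 28 mm from it; flat vent caps 3 mm high lie on the -y half.
- guard (a joint): Slide of the clear plastic guard along the battery's -y, in m: 0 shut (over the +y half and both posts), 0.09 fully open at its stop (over the -y half). May start slightly open; stays where left; moves at about 2 N (+4 N per m/s). An inverted channel 111 (x) by 96 (y) mm, its flat roof 105 to 109 mm above the bench; slides only along y.
- guard_rib (a point): Centre of the outer (+y) face of the black upright push rib at the guard's +y end; push this face towards the battery's -y to open. Rib 80 (x) by 10 (y) mm, from 109 to 137 mm above the bench; this point at 123 mm. Moves with the guard, axes as the battery's.
- round_post: Round steel terminal post, 26 mm in diameter (24 mm flat top), 14 mm high, on the battery's top; origin at the centre of its foot, so its top is 14 mm above it (99 mm above the bench). Either of the two places beside the centre line may be its own.
- square_post: Square steel terminal post, 25 by 25 mm, 14 mm high, on the battery's top; origin at the centre of its foot, so its top is 14 mm above it (99 mm above the bench).
- tester: Loose T-handled probe, about 170 g. Origin on the bar axis at mid handle; x along the bar, z up. Black grip block 70 (x) by 24 (y) by 26 (z) mm centred on it; 12 mm steel bar stubs reach to x = +62 and -62 mm. Collar (18 mm diameter) and stem (12 mm) run down to 67 mm below the origin, the brass tip to 85 mm. A half turn about z makes no difference.
- tester_tip: Brass sprung tip of the probe, 8 mm in diameter, ending in a 5 mm flat; origin at its very end, 85 mm below the probe's origin when free. It springs straight up into the stem: starts to yield at 0.9 N, then 0.3 N per mm, 10 mm of travel (3.9 N), then a hard stop. Its axes are the probe's.
- cradle: Steel rest fixed to the bench: base plate 150 (x) by 90 (y) by 8 mm, uprights 10 mm thick at x = +48 and -48 mm, each with an open V notch (48 mm wide mouth, top 121 mm high). Origin at the centre of the underside. The probe's bar stubs rest in the notches, its x along the cradle's, its origin then 105 mm above this one; tip hangs 20 mm above the bench.
- spanner: Loose steel spanner lying flat, 180 mm long, on the bench between the battery and the cradle; origin near mid-length at its underside, x along it. Bystander.
- oil: Blue bottle standing upright, 70 mm in diameter, 150 mm high; origin at the centre of its underside. Bystander.
- grease: Grey can standing upright, 76 mm in diameter, 70 mm high; origin at the centre of its underside. Bystander.
Things that resemble listed ones, but are neither listed nor needed, are in the scene too. What is shaped like the battery but green, orange or turquoise is not meant.

How it is judged:
On the way, in this order (a step that is already met when the one before it is completed fails the run):
1. the guard is slid open (at least 80 of its 90 mm) (value of joint guard above 0.08 m), for 0.2 s.
2. the upright probe, held in the fingers, presses its tip on the round post's top within 10 mm of its middle (contact force between tester_tip and round_post above 0.5 N and horizontal distance between tester_tip and round_post below 0.01 m and angle between tester's own z axis and vertical below 0.4 rad and contact force between the fingers and tester above 1 N), for 0.4 s.
3. then it presses its tip on the square post's top in the same way (contact force between tester_tip and square_post above 0.5 N and horizontal distance between tester_tip and square_post below 0.01 m and angle between tester's own z axis and vertical below 0.4 rad and contact force between the fingers and tester above 1 N), for 0.4 s.
At the end, for the whole second after the job is handed in: Guard at least 80 mm open; probe released and still in both V notches (origin within 14 mm along, 8 mm across, 6 mm in height of its rest; bar within 0.15 rad of the cradle line; tip down within 0.4 rad); spanner, bottle and can within 30 mm of their starts (value of joint guard above 0.08 m and x of tester in the frame of cradle between -0.014 and 0.014 m and y of tester in the frame of cradle between -0.008 and 0.008 m and z of tester in the frame of cradle between 0.099 and 0.111 m and angle between the x axis of tester and the x axis of cradle, either way round below 0.15 rad and angle between tester's own z axis and vertical below 0.4 rad and linear speed of tester below 0.02 m/s and angular speed of tester below 0.2 rad/s and distance of each of spanner, oil, grease from where it was at the start of the episode below 0.03 m); the robot touches nothing.
It fails at once if a post is pressed by the tip with more than 15 N (contact force between tester and round_post above 15 N or contact force between tester and square_post above 15 N).
It fails at once if the probe is dropped: it touches down on the bench level (height (world z) of tester below 0.06 m).
It fails at once if the spanner, bottle or can is moved by more than 30 mm or knocked over (distance of any of spanner, oil, grease from where it was at the start of the episode above 0.03 m or angle between any of spanner, oil, grease's own z axis and vertical above 0.4 rad).
It also fails if it takes over 70 s, if anything falls off the work surface, if the arm or the gripper's body presses on something with over 40 N, if the wrist force passes 120 N, or if a joint passes its speed limit or range.

## Working session

There is one attempt and no reset: what is moved stays moved. The work goes in short steps, Python scripts to look and compute and a tool call to move; the robot and the scene stay as the last step left them, time stands still between calls to the robot, and variables do not carry over. Pictures are saved under pics/ and viewed, at most 10 in all, crops included, and the job is handed in when it is done.

Besides the shell and the picture viewer there is one more tool, called after "Emit:" as name([rows], argument=value, ...), one row to a line, values as JSON. carry_out: Moves the arm, as the interface text tells. Its arguments: {"type":"object","properties":{"rows":{"type":"array"},"claw":{"type":"number"},"newtons":{"type":"number"}},"required":["rows"]}

```bash
mkdir -p pics; cat > h.py <<'E'
import numpy as np, cv2
from bench import robot
def snap(c,fn=None):
    im=robot.grab_frame(c)
    if fn: cv2.imwrite('pics/'+fn,im[:,:,::-1])
    return im
def ray(c,px):
    K=robot.calibration(c); M=np.array(K['camera_matrix']);T=np.array(K['world_to_cam'])
    u=(px[0]-M[0,2])/M[0,0]; v=(px[1]-M[1,2])/M[1,1]; k=K['k1']
    x,y=u,v
    for _ in range(20):
        f=1+k*(x*x+y*y); x,y=u/f,v/f
    d=T[:3,:3].T@np.array([x,-y,-1]); o=-T[:3,:3].T@T[:3,3]
    return o,d
def atz(c,px,z):
    o,d=ray(c,px); return (o+d*(z-o[2])/d[2])
def proj(c,p):
    K=robot.calibration(c); M=np.array(K['camera_matrix']);T=np.array(K['world_to_cam'])
    q=T[:3,:3]@np.array(p)+T[:3,3]; x,y=q[0]/-q[2],-q[1]/-q[2]; f=1+K['k1']*(x*x+y*y)
    return np.array([M[0,0]*x*f+M[0,2],M[1,1]*y*f+M[1,2]])
E
python3 - <<'E'
from h import *
np.set_printoptions(precision=3,suppress=True)
a=snap('scene');b=snap('side')
cv2.imwrite('pics/a.png',cv2.resize(np.vstack([a,b]),(450,675))[:,:,::-1]) if 0 else None
cv2.imwrite('pics/s1.png',a[:,:,::-1]);cv2.imwrite('pics/s2.png',b[:,:,::-1])
H={'battery':0,'guard_rib':.123,'round_post':.085,'square_post':.085,'tester':.105,'tester_tip':.02,'cradle':0,'spanner':0,'oil':0,'grease':0}
for c in('scene','side'):
    for n,z in H.items():
        for r in robot.place_of(c,n)[:3]:
            print(c,n,round(r['confidence'],2),np.round(r['at']),atz(c,r['at'],z)[:2])
print(robot.get_obs())
E
```

```text
scene battery 0.94 [270. 359.] [ 0.811 -0.283]
scene battery 0.81 [206. 283.] [ 0.573 -0.214]
scene battery 0.74 [129. 249.] [ 0.321 -0.249]
scene guard_rib 0.83 [238. 120.] [0.223 0.362]
scene guard_rib 0.8 [136. 187.] [ 0.263 -0.143]
scene guard_rib 0.73 [275. 277.] [ 0.76  -0.191]
scene square_post 0.66 [218. 222.] [ 0.517 -0.093]
scene tester 0.77 [299. 167.] [0.57  0.225]
scene cradle 0.62 [300. 197.] [0.583 0.218]
scene spanner 0.68 [236. 218.] [0.479 0.021]
scene oil 0.89 [297. 278.] [ 0.746 -0.074]
scene grease 0.83 [335. 236.] [0.755 0.116]
side battery 0.97 [305. 309.] [0.298 0.225]
side battery 0.94 [241. 125.] [ 0.814 -0.291]
side battery 0.75 [370. 186.] [ 0.314 -0.248]
side guard_rib 0.91 [379. 180.] [ 0.279 -0.159]
side guard_rib 0.78 [240. 119.] [ 0.748 -0.185]
side guard_rib 0.75 [289. 157.] [ 0.532 -0.113]
side tester 0.73 [210. 239.] [0.568 0.232]
side cradle 0.6 [212. 263.] [0.568 0.237]
side cradle 0.55 [206. 241.] [0.623 0.185]
side spanner 0.93 [283. 221.] [0.476 0.014]
side oil 0.63 [222. 168.] [ 0.745 -0.074]
side grease 0.57 [188. 202.] [0.751 0.099]
side grease 0.51 [225. 167.] [ 0.744 -0.084]
{'clock': 1.1, 'joint_positions': array([-1.362,  0.053,  1.613, -0.   ,  1.476, -0.119]), 'joint_vel': array([-0.   ,  0.   ,  0.002, -0.001, -0.   ,  0.   ]), 'joint_efforts': array([ -0.   , -39.369, -37.047,  -0.   ,   0.   ,   0.   ]), 'eef_pos': array([ 0.201, -0.592,  0.231]), 'orientation': array([3.142, 0.   , 0.328]), 'wrist_force': array([-0.184, -0.144,  0.725]), 'ft_torque': array([-0.014, -0.035, -0.006]), 'finger_force': 0.0, 'gripper_width': 0.08529255270674288}
```

View pics/s1.png

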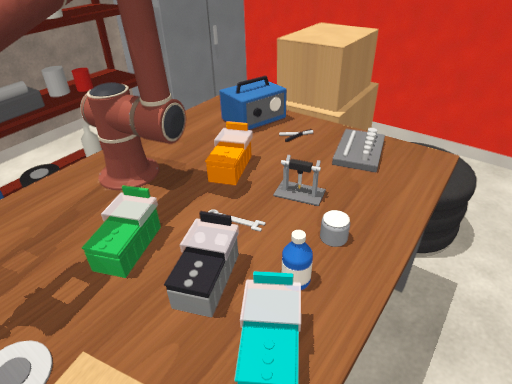

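View pics/s2.png

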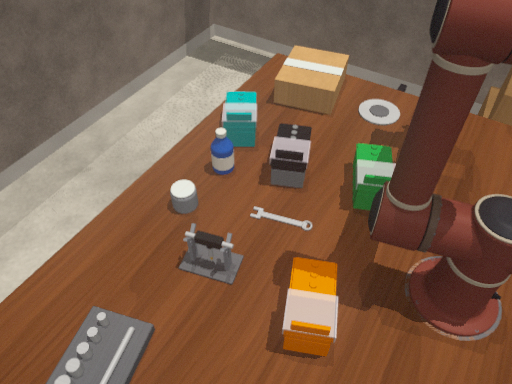

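The black-lidded grey battery is at about (206,262) in scene and (291,155) in side. The look-alikes are green (125,232), orange (230,155) and turquoise (270,320). The probe and cradle are at (300,180), the spanner at (236,218), the bottle at (297,258) and the can at (335,228).

```bash
cat >> h.py <<'E'
def go(p,yaw=None):
    o=robot.get_obs(); y0=o['orientation'][2]; d=np.array(p)-o['eef_pos']
    c,s=np.cos(y0),np.sin(y0)
    R=np.array([[c,s,0],[s,-c,0],[0,0,-1]])
    r=0 if yaw is None else -np.degrees((yaw-y0+np.pi/2)%np.pi-np.pi/2)
    print('at',np.round(o['eef_pos'],4),np.round(o['orientation'],3),'shift',np.round(R.T@d*1000,1),'roll',round(r,1),'t',o['clock'])
E
python3 - <<'E'
from h import *
T=np.array(robot.calibration('wrist')['world_to_cam'])
print(-T[:3,:3].T@T[:3,3], T[:3,:3].round(3), robot.calibration('wrist')['camera_matrix'])
go([.53,-.15,.38],.39)
im=cv2.imread('pics/s1.png')[190:320,150:280]
cv2.imwrite('pics/c1.png',cv2.resize(im,(520,520),interpolation=cv2.INTER_CUBIC))
E
```

```text
[ 0.26809195 -0.56892841  0.37472321] [[ 0.322 -0.947  0.001]
 [ 0.91   0.309 -0.278]
 [ 0.263  0.09   0.961]] [[274.36878231   0.         251.91274262]
 [  0.         274.36878231 198.12589693]
 [  0.           0.           1.        ]]
at [ 0.2012 -0.5917  0.2313] [3.142 0.    0.328] shift [ 453.5 -312.4 -148.7] roll -3.6 t 1.1
```

View pics/c1.png

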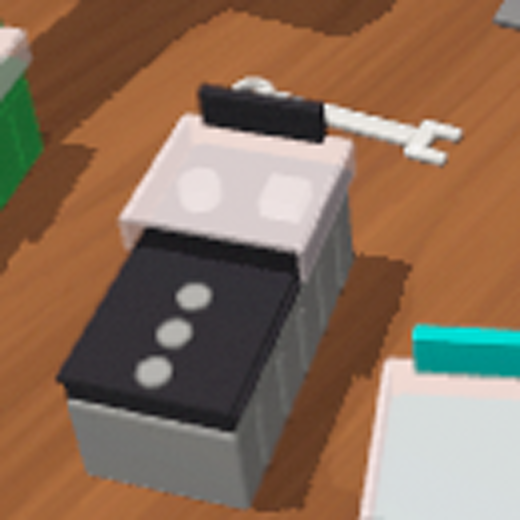

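The crop confirms it: grey case, black lid, black rib, and the round post (left) and square post (right) under the clear guard, which is shut. I'll move above it now.

Emit:
carry_out([
  [[38,-26,-40],0],
  [[76,-52,-80],0],
  [[114,-78,-120],0],
  [[152,-104,-149],0],
  [[190,-130,-149],0],
  [[228,-156,-149],0],
  [[266,-182,-149],0],
  [[304,-208,-149],-3],
  [[342,-235,-149],-3],
  [[380,-261,-149],-3],
  [[418,-287,-149],-3],
  [[453,-312,-149],-3],
], claw=0)

```text
clock: 2.3
eef_pos: [0.5306, -0.1485, 0.3806]
orientation: [3.141, -0.001, 0.38]
wrist_force: [0.3, -1.1, 0.9]
gripper_width: 0.0001
finger_force: 0.0
```

Emit:
carry_out([
  [[0,0,0],0],
  [[0,0,0],0],
])

```text
clock: 2.5
eef_pos: [0.53, -0.1495, 0.3802]
orientation: [3.142, 0.001, 0.383]
wrist_force: [-0.7, -0.3, 0.3]
gripper_width: 0.0002
finger_force: 0.0
```

```bash
python3 - <<'E'
from h import *
np.set_printoptions(precision=3,suppress=True)
go([.53,-.15,.38],.39)
snap('wrist','w1.png')
H={'battery':0,'guard_rib':.123,'round_post':.085,'square_post':.085,'tester':.105,'cradle':0,'spanner':0}
for n,z in H.items():
    for r in robot.place_of('wrist',n)[:3]:
        print(n,round(r['confidence'],2),np.round(r['at']),atz('wrist',r['at'],z)[:2])
E
```

```text
at [ 0.53  -0.149  0.38 ] [3.142 0.001 0.383] shift [-0.2  0.5  0.2] roll -0.4 t 2.5
battery 0.69 [286. 148.] [ 0.569 -0.206]
battery 0.65 [383.  33.] [ 0.809 -0.28 ]
guard_rib 0.8 [232. 159.] [ 0.532 -0.119]
guard_rib 0.78 [346.  21.] [ 0.753 -0.194]
guard_rib 0.67 [45. 53.] [0.572 0.161]
round_post 0.39 [41. 54.] [0.566 0.192]
tester 0.77 [ 0. 37.] [0.568 0.235]
cradle 0.57 [53. 56.] [0.567 0.234]
spanner 0.84 [165. 149.] [0.484 0.007]
```

View pics/w1.png

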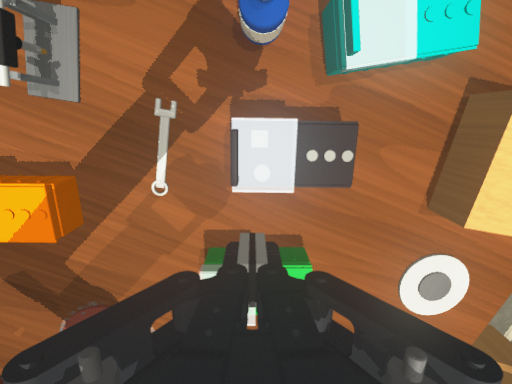

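In the wrist view, the rib is at (234,157), the square post at (259,139), the round post at (262,173) and the lid's far corners at (357,122) and (354,187). The spanner is at (163,148).

```bash
python3 - <<'E'
from h import *
np.set_printoptions(precision=4,suppress=True)
P={'roofs':([(231,118),(297,119),(295,192),(231,192)],.109),'lid':([(357,122),(354,187)],.085),'sq,ro':([(259,139),(262,173)],.099),'rib':([(231,129),(231,186)],.137)}
for n,(ps,z) in P.items():
    q=np.array([atz('wrist',p,z)[:2] for p in ps]); print(n,q.tolist().__repr__() if 0 else q)
    for i in range(len(q)-1): print('   ang',np.degrees(np.arctan2(*(q[i+1]-q[i])[::-1])),np.linalg.norm(q[i+1]-q[i]))
E
```

```text
roofs [[ 0.585  -0.0969]
 [ 0.6192 -0.1866]
 [ 0.5178 -0.2289]
 [ 0.4809 -0.1358]]
   ang -69.15070484371206 0.0959524488022738
   ang -157.37133165716395 0.10982166549035112
   ang 111.65463579253598 0.10010625233368506
lid [[ 0.6509 -0.2782]
 [ 0.5571 -0.3218]]
   ang -155.0382460639686 0.10348756933426072
sq,ro [[ 0.5718 -0.1465]
 [ 0.525  -0.1705]]
   ang -152.7817961618947 0.05259513700504607
rib [[ 0.5721 -0.1039]
 [ 0.497  -0.132 ]]
   ang -159.52950297868387 0.08020665381597376
```

```bash
python3 - <<'E'
from h import *
go([.517,-.079,.121],.383)
E
```

```text
at [ 0.5293 -0.1513  0.3804] [ 3.141 -0.     0.379] shift [ 15.3 -71.7 259.4] roll -0.3 t 2.9
```

Emit:
carry_out([
  [[8,-36,20],0],
  [[15,-72,60],0],
  [[15,-72,105],0],
  [[15,-72,150],0],
  [[15,-72,195],0],
  [[15,-72,235],0],
  [[15,-72,259],0],
  [[15,-72,259],0],
])

```text
clock: 3.7
eef_pos: [0.5135, -0.0775, 0.1166]
orientation: [-3.136, 0.007, 0.379]
wrist_force: [0.0, -0.1, -1.6]
gripper_width: 0.0001
finger_force: 0.0
```

Emit:
carry_out([
  [[0,10,0],0],
  [[0,20,0],0],
  [[0,30,0],0],
  [[0,42,0],0],
  [[0,54,0],0],
  [[0,66,0],0],
  [[0,78,0],0],
  [[0,88,0],0],
  [[0,96,0],0],
  [[0,102,0],0],
  [[0,102,0],0],
])

```text
clock: 4.8
eef_pos: [0.5549, -0.1737, 0.1211]
orientation: [3.141, 0.0, 0.38]
wrist_force: [0.3, -0.2, 0.2]
gripper_width: -0.0003
finger_force: 0.0
```

```bash
python3 - <<'E'
from h import *
o=robot.get_obs();print(o['eef_pos'],o['wrist_force'])
snap('scene');snap('side')
for c in('scene','side'):
  for r in robot.place_of(c,'guard_rib')[:5]: print(c,round(r['confidence'],2),np.round(r['at']),atz(c,r['at'],.123)[:2])
E
```

```text
[ 0.55489398 -0.17369925  0.12109883] [ 0.29410651 -0.15995964  0.23363026]
scene 0.88 [238. 120.] [0.22196798 0.36224635]
scene 0.81 [273. 276.] [ 0.75530597 -0.19046833]
scene 0.78 [136. 188.] [ 0.2669638  -0.14614354]
scene 0.68 [205. 239.] [ 0.56504207 -0.18793643]
side 0.9 [238. 120.] [ 0.7477848  -0.17787601]
side 0.74 [296. 138.] [ 0.55565167 -0.19691659]
side 0.56 [310. 331.] [0.249455   0.32319524]
```

Emit:
carry_out([
  [[0,3,0],0],
  [[0,6,0],0],
  [[0,8,0],0],
  [[0,8,0],0],
])

```text
clock: 5.4
eef_pos: [0.5576, -0.1803, 0.1212]
orientation: [-3.141, 0.0, 0.38]
wrist_force: [-0.1, 2.1, -1.0]
gripper_width: -0.0003
finger_force: 0.6
```

Emit:
carry_out([
  [[0,2,0],0],
  [[0,4,0],0],
  [[0,4,0],0],
])

```text
clock: 5.7
eef_pos: [0.5588, -0.1832, 0.1211]
orientation: [-3.139, 0.001, 0.38]
wrist_force: [-2.8, 5.4, 1.4]
gripper_width: 0.0
finger_force: 2.5
```

Emit:
carry_out([
  [[0,1,0],0],
  [[0,3,0],0],
  [[0,3,0],0],
])

```text
clock: 6.0
eef_pos: [0.5589, -0.1835, 0.1211]
orientation: [-3.133, 0.002, 0.38]
wrist_force: [-7.2, 12.3, 7.0]
gripper_width: 0.0003
finger_force: 7.3
```

Force jumps with no travel, so the guard is at its stop. I'll back off and look at the posts.

Emit:
carry_out([
  [[0,-20,0],0],
  [[0,-40,-20],0],
  [[0,-40,-70],0],
  [[0,-40,-120],0],
  [[0,-40,-170],0],
  [[0,-30,-190],0],
  [[0,-30,-190],0],
  [[0,-30,-190],0],
], claw=1)

```text
clock: 6.8
eef_pos: [0.5493, -0.1592, 0.3113]
orientation: [3.141, -0.0, 0.38]
wrist_force: [-0.1, 0.3, -0.3]
gripper_width: 0.0853
finger_force: 0.0
```

```bash
python3 - <<'E'
from h import *
np.set_printoptions(precision=4,suppress=True)
im=snap('wrist')
cv2.imwrite('pics/w2.png',cv2.resize(im[60:260,130:400],None,fx=2.9,fy=2.9,interpolation=cv2.INTER_CUBIC)[:,:,::-1])
H={'battery':0,'guard_rib':.123,'round_post':.085,'square_post':.085}
for n,z in H.items():
    for r in robot.place_of('wrist',n)[:3]:
        print(n,round(r['confidence'],2),np.round(r['at']),atz('wrist',r['at'],z)[:2])
# cradle from fixed cams
for c in('scene','side'):
  snap(c)
  for n,z in (('tester',.105),('cradle',0),('round_post',.085),('square_post',.085)):
    for r in robot.place_of(c,n)[:2]: print(c,n,round(r['confidence'],2),np.round(r['at']),atz(c,r['at'],z)[:2])
go([.53,.2,.33])
E
```

```text
battery 0.97 [281. 162.] [ 0.5678 -0.2026]
battery 0.86 [388.  29.] [ 0.8048 -0.2697]
battery 0.66 [249. 290.] [ 0.3194 -0.2433]
guard_rib 0.68 [178. 346.] [ 0.2714 -0.1508]
guard_rib 0.62 [282. 175.] [ 0.5658 -0.1906]
guard_rib 0.61 [351.  13.] [ 0.7515 -0.1892]
round_post 0.78 [255. 189.] [ 0.5279 -0.1709]
square_post 0.93 [244. 154.] [ 0.5684 -0.1388]
scene tester 0.9 [298. 164.] [0.558  0.2386]
scene tester 0.55 [298. 193.] [0.6354 0.1064]
scene cradle 0.57 [297. 194.] [0.5643 0.2288]
scene round_post 0.37 [198. 238.] [ 0.5181 -0.1657]
scene square_post 0.6 [218. 243.] [ 0.5704 -0.152 ]
side tester 0.64 [210. 244.] [0.5587 0.2438]
side cradle 0.97 [214. 260.] [0.5678 0.2259]
side round_post 0.61 [298. 158.] [ 0.525  -0.1586]
side square_post 0.43 [279. 156.] [ 0.5793 -0.1382]
side square_post 0.34 [294. 137.] [ 0.5796 -0.2388]
at [ 0.5492 -0.1589  0.3114] [ 3.141 -0.     0.38 ] shift [ 115.3 -340.4  -18.6] roll 0 t 7.55
```

View pics/w2.png

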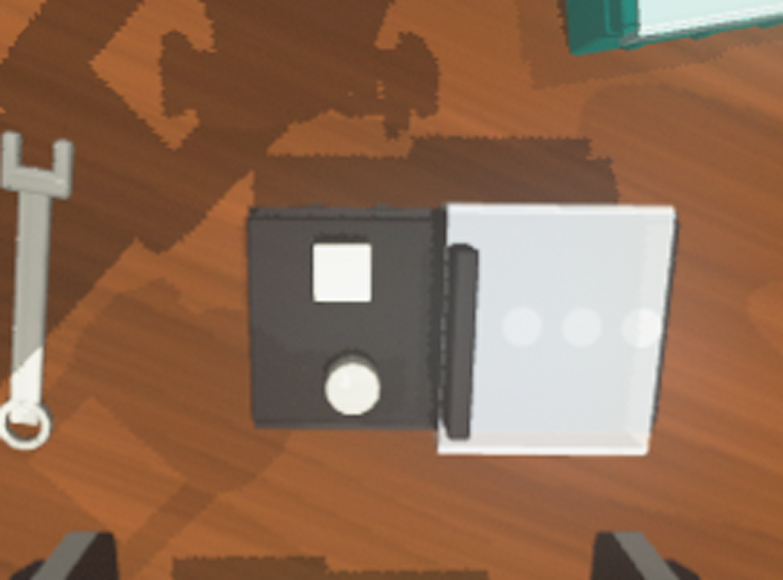

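The guard is fully open and both posts are clear: square top at (248,154) and round top at (251,194). Next, above the cradle.

Emit:
carry_out([
  [[10,-30,-10],0],
  [[23,-68,-20],0],
  [[36,-107,-30],0],
  [[50,-147,-40],0],
  [[63,-187,-40],0],
  [[76,-227,-40],0],
  [[89,-265,-40],0],
  [[102,-303,-40],0],
  [[115,-340,-40],0],
  [[115,-340,-40],0],
  [[115,-340,-40],0],
])

```text
clock: 8.65
eef_pos: [0.5296, 0.2001, 0.3512]
orientation: [3.141, 0.0, 0.382]
wrist_force: [-1.2, -1.0, 0.2]
gripper_width: 0.0853
finger_force: 0.0
```

```bash
python3 - <<'E'
from h import *
np.set_printoptions(precision=4,suppress=True)
go([.53,.2,.35])
im=snap('wrist')
cv2.imwrite('pics/w3.png',cv2.resize(im[40:300,80:430],None,fx=2.2,fy=2.2,interpolation=cv2.INTER_CUBIC)[:,:,::-1])
for n,z in {'tester':.105,'cradle':0}.items():
    for r in robot.place_of('wrist',n)[:3]:
        print(n,round(r['confidence'],2),np.round(r['at']),atz('wrist',r['at'],z)[:2])
    print(robot.spot_in('wrist',n)[:2])
E
```

```text
at [0.5296 0.2001 0.3512] [3.141 0.    0.382] shift [0.3 0.2 1.2] roll 0 t 8.65
tester 0.64 [458. 252.] [ 0.5286 -0.1534]
tester 0.55 [239. 137.] [0.567  0.2322]
tester 0.18 [506. 245.] [ 0.5679 -0.2167]
[]
cradle 0.82 [239. 132.] [0.5664 0.2365]
[{'box': [207.2, 81.1, 67.6, 94.3], 'confidence': 0.65}]
```

View pics/w3.png

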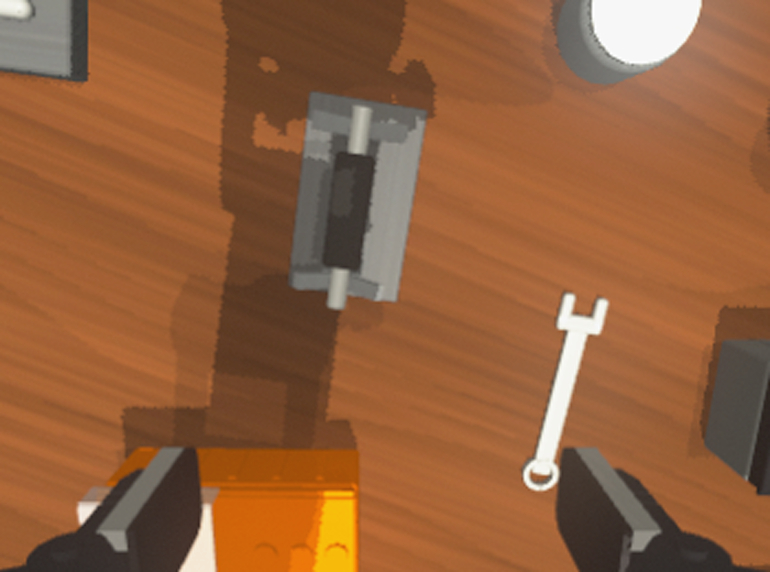

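The probe lies in the cradle, its bar running from (244,89) to (233,180). The grip block is about centred at (239,135).

```bash
python3 - <<'E'
from h import *
np.set_printoptions(precision=4,suppress=True)
def pr(ps,z,off):
    q=np.array([atz('wrist',p,z)[:2] for p in ps]); print(q,q.mean(0),np.degrees(np.arctan2(*(q[0]-q[1])[::-1])),np.linalg.norm(q[0]-q[1]));return q
f=lambda x,y:(80+x/2.2,40+y/2.2)
q=pr([f(361,108),f(337,308)],.107,0)
pr([f(355,152),f(342,270)],.118,0)   # grip block top/mid ends
pr([f(369,97),f(343,294)],.008,0) # base plate
m=q.mean(0); a=np.arctan2(*(q[0]-q[1])[::-1])
go([m[0],m[1],.2],a)
E
```

```text
[[0.6272 0.2477]
 [0.507  0.218 ]] [0.5671 0.2329] 13.908043293827653 0.1238533145134128
[[0.6022 0.2415]
 [0.5335 0.2238]] [0.5678 0.2327] 14.470622450062683 0.07099656442837299
[[0.6447 0.2509]
 [0.4972 0.2158]] [0.5709 0.2333] 13.35658795216239 0.1516637412163625
at [0.53   0.1984 0.3514] [ 3.141 -0.     0.378] shift [ 47.2 -18.3 151.4] roll 7.8 t 8.9
```

Emit:
carry_out([
  [[16,-6,50],4],
  [[32,-12,95],8],
  [[47,-18,135],8],
  [[47,-18,180],8],
  [[47,-18,215],8],
  [[47,-18,245],8],
  [[47,-18,265],8],
  [[47,-18,266],8],
  [[47,-18,266],8],
], newtons=40)

```text
clock: 9.8
eef_pos: [0.567, 0.2331, 0.0855]
orientation: [-3.142, 0.0, 0.24]
wrist_force: [0.5, -0.0, 0.8]
gripper_width: 0.0854
finger_force: 0.0
```

```bash
python3 - <<'E'
from h import *
go([.5675,.2328,.085],.244)
E
```

```text
at [0.567  0.2331 0.0855] [-3.142  0.     0.24 ] shift [0.4 0.4 0.5] roll -0.3 t 9.8
```

Emit:
carry_out([
  [[0,0,0],0],
  [[0,0,0],0],
  [[0,0,0],0],
  [[0,0,0],0],
  [[0,0,0],0],
  [[0,0,0],0],
  [[0,0,0],0],
  [[0,0,0],0],
], claw=0, newtons=40)

```text
clock: 10.6
eef_pos: [0.5669, 0.2356, 0.0865]
orientation: [-3.138, -0.002, 0.24]
wrist_force: [-1.7, 5.9, 3.3]
gripper_width: 0.0234
finger_force: 44.2
```

Emit:
carry_out([
  [[0,0,-10],0],
  [[0,0,-30],0],
  [[0,0,-70],0],
  [[0,0,-115],0],
  [[0,0,-150],0],
  [[0,0,-160],0],
  [[0,0,-160],0],
])

```text
clock: 11.3
eef_pos: [0.5676, 0.2338, 0.2475]
orientation: [3.141, -0.004, 0.24]
wrist_force: [-0.9, -0.2, -2.0]
gripper_width: 0.0234
finger_force: 43.5
```

```bash
python3 - <<'E'
from h import *
np.set_printoptions(precision=4,suppress=True)
o=robot.get_obs(); print(o['eef_pos'],o['orientation'],o['gripper_width'],o['finger_force'])
def Tm(p,yaw):
    c,s=np.cos(yaw),np.sin(yaw); T=np.eye(4); T[:3,:3]=[[c,s,0],[s,-c,0],[0,0,-1]]; T[:3,3]=p; return T
K=robot.calibration('wrist'); W=np.array(K['world_to_cam'])
C=W@Tm(o['eef_pos'],o['orientation'][2])  # tool->cam
Wn=C@np.linalg.inv(Tm([.5492,-.1589,.3114],.380))
import h
class R: 
    def calibration(s,n): return dict(K,world_to_cam=Wn)
h.robot=R()
for n,x,y in(('sq',342,272),('ro',352,388)): print(n,atz('wrist',(130+x/2.9,60+y/2.9),.099)[:2])
for n,x,y in(('lid',249,212),('lid',255,426)): print(n,atz('wrist',(130+x/2.9,60+y/2.9),.085)[:2])
h.robot=robot
snap('side');snap('scene')
for c in('side','scene'):
  for n,z in(('tester',o['eef_pos'][2]+.0185),('tester_tip',o['eef_pos'][2]-.0665)):
    for r in robot.place_of(c,n)[:2]: print(c,n,r['confidence'],r['at'],atz(c,r['at'],z)[:2])
E
```

```text
[0.5676 0.2338 0.2475] [ 3.1414 -0.004   0.2404] 0.023445614076174265 43.49268972873688
sq [ 0.5736 -0.144 ]
ro [ 0.5256 -0.1679]
lid [ 0.5815 -0.0953]
lid [ 0.4868 -0.1324]
side tester 0.57 [201.9, 195.4] [0.5706 0.2351]
scene tester 0.73 [304.7, 118.4] [0.5787 0.2265]
```

```bash
python3 - <<'E'
from h import *
go([.526,-.169,.19])
E
```

```text
at [0.5656 0.2334 0.2424] [3.141 0.005 0.241] shift [-134.4  381.4   52.4] roll 0 t 11.6
```

Emit:
carry_out([
  [[-5,15,0],0],
  [[-15,42,0],0],
  [[-28,80,0],0],
  [[-42,120,0],0],
  [[-56,160,0],0],
  [[-70,200,0],0],
  [[-84,240,0],0],
  [[-98,280,0],0],
  [[-112,318,0],0],
  [[-124,352,0],0],
  [[-132,374,0],0],
  [[-134,381,0],0],
])

```text
clock: 12.8
eef_pos: [0.5262, -0.171, 0.2447]
orientation: [3.141, 0.001, 0.237]
wrist_force: [0.2, -0.5, -0.9]
gripper_width: 0.0235
finger_force: 43.4
```

Emit:
carry_out([
  [[0,0,10],0],
  [[0,0,25],0],
  [[0,0,40],0],
  [[0,0,52],0],
  [[0,0,52],0],
  [[0,0,52],0],
])

```text
clock: 13.4
eef_pos: [0.5272, -0.1676, 0.1926]
orientation: [-3.141, 0.001, 0.241]
wrist_force: [-0.1, 0.7, -0.3]
gripper_width: 0.0234
finger_force: 43.4
```

```bash
python3 - <<'E'
from h import *
go([.526,-.169,.1655])
snap('wrist')
a=snap('scene')[170:290,150:290]; b=snap('side')[70:190,220:360]
cv2.imwrite('pics/p1.png',cv2.resize(np.hstack([a,b]),None,fx=2.85,fy=2.85,interpolation=cv2.INTER_CUBIC)[:,:,::-1])
for c in('wrist','scene','side'):
  for n,z in(('tester_tip',.123),('round_post',.085)):
    for r in robot.place_of(c,n)[:1]: print(c,n,r['confidence'],r['at'],atz(c,r['at'],z)[:2])
  print(c,proj(c,[.526,-.169,.099]),proj(c,[.526,-.169,.123]))
E
```

```text
at [ 0.5272 -0.1676  0.1926] [-3.141e+00  1.000e-03  2.410e-01] shift [-1.5  1.1 27.1] roll 0 t 13.4
wrist [251.74834106 202.08289827] [251.79055215 210.52093089]
scene round_post 0.58 [198.4, 239.0] [ 0.52139184 -0.16952276]
scene [199.23184887 235.35126285] [198.01196113 227.82956757]
side round_post 0.62 [301.2, 159.5] [ 0.51330172 -0.15809728]
side [299.47196876 152.39582029] [300.14384091 146.32591002]
```

View pics/p1.png

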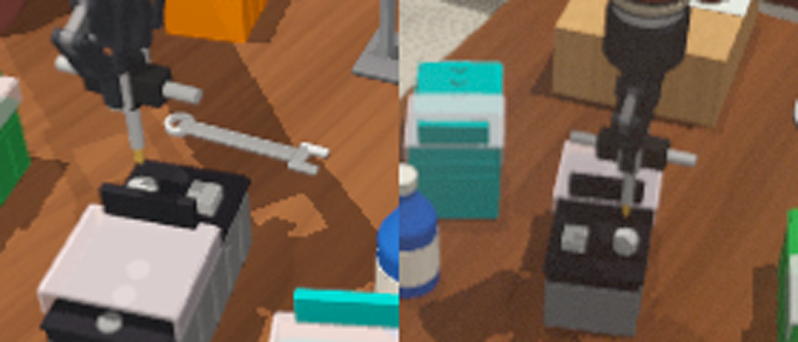

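Tip and post agree in both views to within about 1 pixel. I'll press now.

Emit:
carry_out([
  [[-1,1,8],0],
  [[-1,1,16],0],
  [[-1,1,20],0],
  [[-1,1,23],0],
  [[-1,1,26],0],
  [[-1,1,28],0],
  [[-1,1,30],0],
  [[-1,1,31],0],
  [[-1,1,31],0],
])

```text
clock: 14.75
eef_pos: [0.5267, -0.1694, 0.1625]
orientation: [-3.142, -0.0, 0.241]
wrist_force: [-0.9, 0.7, 0.7]
gripper_width: 0.0233
finger_force: 43.7
```

```bash
python3 - <<'E'
from h import *
for _ in range(6):
    snap('side'); o=robot.get_obs(); print(o['eef_pos'],o['wrist_force'])
E
```

```text
[ 0.52667373 -0.16941433  0.16261294] [-0.46752241 -0.25838889  1.13280138]
[ 0.52667725 -0.1694131   0.16261512] [-0.43276468  0.37103123  1.56001262]
[ 0.52666348 -0.1694416   0.16257545] [-0.82735157  0.34592433  1.00938555]
[ 0.52667652 -0.16942612  0.162538  ] [-1.03756783  0.5146825   0.5709294 ]
[ 0.52666875 -0.16944123  0.16253745] [-0.65051299  0.61677484  0.46347483]
[ 0.52667463 -0.16941387  0.16246526] [-1.00049249  0.47340919 -0.18186179]
```

Emit:
carry_out([
  [[0,0,1],0],
  [[0,0,2],0],
  [[0,0,2],0],
  [[0,0,2],0],
  [[0,0,2],0],
  [[0,0,2],0],
  [[0,0,2],0],
  [[0,0,2],0],
])

```text
clock: 15.85
eef_pos: [0.5267, -0.1695, 0.1604]
orientation: [3.141, -0.0, 0.241]
wrist_force: [0.9, 0.0, 0.9]
gripper_width: 0.0234
finger_force: 43.7
```

```bash
python3 - <<'E'
from h import *
f=[]
for _ in range(4):
    snap('side'); f.append(robot.get_obs()['wrist_force'])
print(np.mean(f,0)); go([.572,-.143,.19])
E
```

```text
[-0.44580901  0.19410985  1.12213409]
at [ 0.5267 -0.1695  0.1604] [ 3.141 -0.     0.241] shift [ 50.3 -14.9 -29.6] roll 0 t 16.05
```

Emit:
carry_out([
  [[0,0,-10],0],
  [[0,0,-25],0],
  [[10,-3,-30],0],
  [[28,-8,-30],0],
  [[45,-13,-30],0],
  [[50,-15,-30],0],
  [[50,-15,-30],0],
  [[50,-15,-30],0],
  [[50,-15,-30],0],
])

```text
clock: 16.95
eef_pos: [0.5711, -0.1431, 0.19]
orientation: [-3.141, 0.001, 0.24]
wrist_force: [0.0, 0.4, -0.8]
gripper_width: 0.0232
finger_force: 43.4
```

```bash
python3 - <<'E'
from h import *
f=[]
for _ in range(4):
    snap('wrist'); f.append(robot.get_obs()['wrist_force'])
print(np.mean(f,0)); go([.572,-.143,.16])
a=snap('scene')[170:290,150:290]; b=snap('side')[70:190,220:360]
cv2.imwrite('pics/p2.png',cv2.resize(np.hstack([a,b]),None,fx=2.85,fy=2.85,interpolation=cv2.INTER_CUBIC)[:,:,::-1])
for c in('scene','side'): print(c,proj(c,[.572,-.143,.099]),proj(c,[.572,-.143,.123]))
E
```

```text
[-0.29970439  0.25567946 -1.20527015]
at [ 0.5713 -0.1432  0.1903] [3.142 0.    0.24 ] shift [ 0.7 -0.  30.3] roll 0 t 17.15
scene [220.77048049 236.73940238] [219.90842688 229.18431264]
side [281.74631585 151.97312219] [282.1584476  145.90221711]
```

View pics/p2.png

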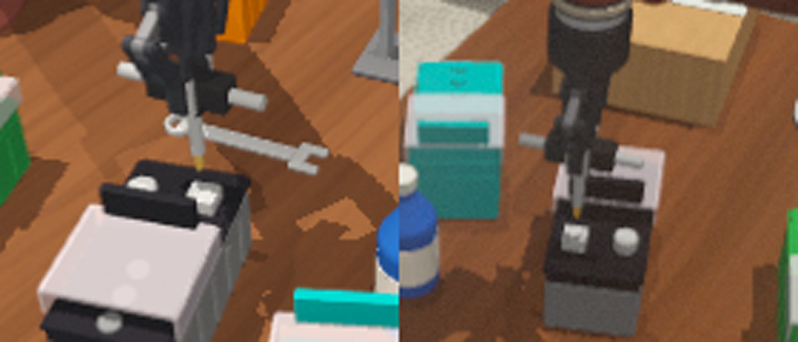

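The tip stands over the square post in both views, within about 3 mm. Pressing.

Emit:
carry_out([
  [[2,0,8],0],
  [[2,0,16],0],
  [[2,0,20],0],
  [[2,0,23],0],
  [[2,0,26],0],
  [[2,0,28],0],
  [[2,0,30],0],
  [[2,0,30],0],
  [[2,0,30],0],
  [[2,0,30],0],
  [[2,0,30],0],
  [[2,0,30],0],
])

```text
clock: 18.45
eef_pos: [0.5736, -0.1425, 0.1605]
orientation: [3.141, -0.0, 0.24]
wrist_force: [-1.5, 0.2, 1.0]
gripper_width: 0.0232
finger_force: 43.8
```

```bash
python3 - <<'E'
from h import *
f=[]
for _ in range(6):
    snap('side'); f.append(robot.get_obs()['wrist_force'])
print(np.mean(f,0)); go([.567,.2358,.245],.24)
E
```

```text
[-1.58720265  0.73648645  0.96972924]
at [ 0.5736 -0.1425  0.1604] [ 3.142 -0.     0.241] shift [  83.7 -369.   -84.6] roll 0.0 t 18.75
```

Pressed with about 2.2 N for over 0.8 s. Returning to the cradle.

Emit:
carry_out([
  [[0,0,-10],0],
  [[0,0,-35],0],
  [[0,0,-65],0],
  [[0,0,-84],0],
  [[5,-20,-84],0],
  [[13,-55,-84],0],
  [[22,-95,-84],0],
  [[32,-138,-84],0],
  [[42,-182,-84],0],
  [[52,-226,-84],0],
  [[62,-270,-84],0],
  [[71,-310,-84],0],
])

```text
clock: 19.95
eef_pos: [0.5685, 0.1776, 0.2448]
orientation: [3.142, -0.001, 0.241]
wrist_force: [0.4, 0.1, -1.5]
gripper_width: 0.0233
finger_force: 43.5
```

Emit:
carry_out([
  [[7,-30,0],0],
  [[11,-50,0],0],
  [[13,-59,0],0],
  [[13,-59,0],0],
  [[13,-59,0],0],
  [[13,-59,0],0],
])

```text
clock: 20.55
eef_pos: [0.5675, 0.2348, 0.2443]
orientation: [3.141, -0.0, 0.239]
wrist_force: [0.3, -0.2, -0.9]
gripper_width: 0.0234
finger_force: 43.4
```

```bash
python3 - <<'E'
from h import *
go([.567,.2355,.088],.24)
a=snap('scene')[80:210,240:360]; b=snap('side')[170:300,150:270]
cv2.imwrite('pics/p3.png',cv2.resize(np.hstack([a,b]),None,fx=3.3,fy=3.3,interpolation=cv2.INTER_CUBIC)[:,:,::-1])
E
```

```text
at [0.5675 0.2348 0.2443] [ 3.141 -0.     0.239] shift [ -0.3  -0.8 156.3] roll -0.1 t 20.55
```

View pics/p3.png

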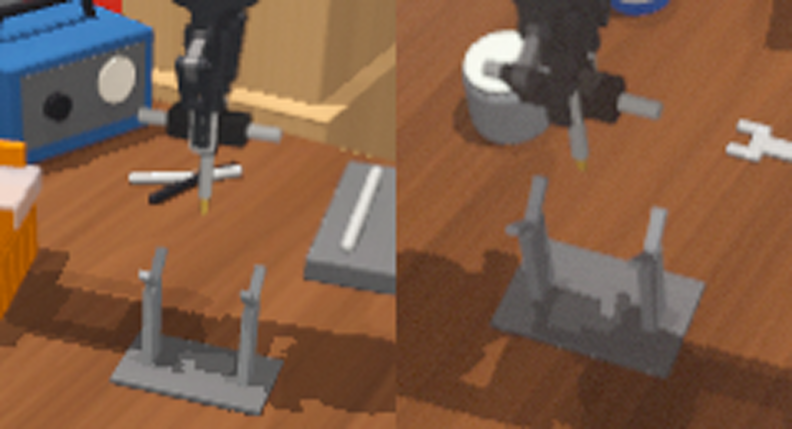

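The probe hangs straight above the empty cradle, in line with the notches. Lowering it.

Emit:
carry_out([
  [[0,-1,20],0],
  [[0,-1,55],0],
  [[0,-1,90],0],
  [[0,-1,115],0],
  [[0,-1,130],0],
  [[0,-1,140],0],
  [[0,-1,148],0],
  [[0,-1,153],0],
  [[0,-1,156],0],
  [[0,-1,157],0],
  [[0,-1,157],0],
])

```text
clock: 21.75
eef_pos: [0.5675, 0.237, 0.0881]
orientation: [3.142, -0.001, 0.241]
wrist_force: [0.0, -0.0, -0.6]
gripper_width: 0.0233
finger_force: 43.5
```

```bash
python3 - <<'E'
from h import *
f=[]
for _ in range(4):
    snap('wrist'); f.append(robot.get_obs()['wrist_force'])
print(np.mean(f,0)); go([.567,.2355,.0865],.24)
E
```

```text
[ 0.29311866 -0.0752032  -1.40676812]
at [0.5675 0.237  0.088 ] [-3.142e+00 -1.000e-03  2.410e-01] shift [-0.8  1.4  1.5] roll 0.0 t 21.95
```

Not touching yet, so it's free just above the seat. I'll lower it 1.5 mm more, release, back straight up and look.

Emit:
carry_out([
  [[0,1,1],0],
  [[0,1,1.5],0],
  [[0,1,1.5],0],
])

```text
clock: 22.25
eef_pos: [0.5677, 0.2359, 0.0866]
orientation: [3.141, -0.001, 0.24]
wrist_force: [-0.6, -1.0, 4.0]
gripper_width: 0.0233
finger_force: 44.1
```

Emit:
carry_out([
  [[0,0,0],0],
  [[0,0,0],0],
  [[0,0,0],0],
  [[0,0,0],0],
  [[0,0,0],0],
  [[0,0,0],0],
  [[0,0,0],0],
  [[0,0,0],0],
], claw=1)

```text
clock: 23.05
eef_pos: [0.5672, 0.2359, 0.0858]
orientation: [-3.142, 0.0, 0.241]
wrist_force: [-0.1, 0.2, 0.0]
gripper_width: 0.0852
finger_force: 0.0
```

Emit:
carry_out([
  [[0,0,-15],0],
  [[0,0,-50],0],
  [[0,0,-95],0],
  [[0,0,-140],0],
  [[0,0,-185],0],
  [[-20,0,-220],0],
  [[-40,0,-250],0],
  [[-40,0,-250],0],
  [[-40,0,-250],0],
])

```text
clock: 23.95
eef_pos: [0.5286, 0.2265, 0.3381]
orientation: [-3.141, -0.004, 0.241]
wrist_force: [-0.4, -0.2, -0.1]
gripper_width: 0.0855
finger_force: 0.0
```

```bash
python3 - <<'E'
from h import *
w=snap('wrist')
a=snap('scene')
s=snap('side')[170:300,150:280]
cv2.imwrite('pics/f1.png',np.hstack([cv2.resize(a[90:300,150:360],(400,400)),cv2.resize(w[60:200,170:310],(400,400))])[:,:,::-1])
for c in('wrist','scene','side'):
  for n,z in(('tester',.105),('cradle',0),('guard_rib',.123),('spanner',0)):
    for r in robot.place_of(c,n)[:2]: print(c,n,round(r['confidence'],2),np.round(r['at']),atz(c,r['at'],z)[:2].round(4))
E
```

```text
wrist tester 0.65 [252. 143.] [0.5657 0.2351]
wrist cradle 0.67 [249. 137.] [0.566  0.2394]
wrist guard_rib 0.67 [152. 330.] [0.2508 0.3187]
wrist guard_rib 0.43 [434. 374.] [ 0.2717 -0.15  ]
wrist spanner 0.85 [358. 215.] [0.4773 0.0112]
scene tester 0.85 [301. 165.] [0.5668 0.2388]
scene tester 0.23 [220. 242.] [ 0.5857 -0.1612]
scene cradle 0.63 [300. 193.] [0.5706 0.2364]
scene guard_rib 0.86 [275. 278.] [ 0.7601 -0.1929]
scene guard_rib 0.63 [237. 121.] [0.2279 0.3501]
scene spanner 0.71 [236. 220.] [0.4843 0.0168]
side tester 0.95 [207. 240.] [0.5708 0.2394]
side cradle 0.68 [214. 263.] [0.5639 0.232 ]
side cradle 0.35 [293. 165.] [ 0.5596 -0.2042]
side guard_rib 0.87 [312. 329.] [0.2483 0.319 ]
side guard_rib 0.86 [238. 118.] [ 0.7543 -0.1857]
side spanner 0.83 [282. 221.] [0.4765 0.0151]
```

View pics/f1.png

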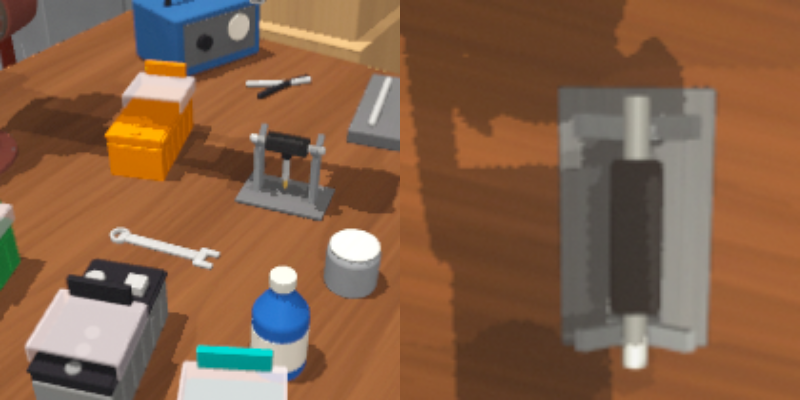

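The probe lies in both notches with its tip down, at about (301,165) in scene. The guard is open and the bystanders haven't moved.

```bash
python3 -c "
from bench import robot
print(robot.job_done())"
```

```text
the job is handed in; nothing more can be done
None
```

I handed the job in: the guard is fully open, the tip was pressed for over half a second at roughly 2–2.6 N on the round post and then the square post, the probe is back in both V notches with its tip down, and the spanner, bottle and can look untouched; the hand-in gave no verdict.

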